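Complete the vial carrier and lift it level

ROBOT

A 6-joint arm with a two-finger parallel gripper is mounted at the origin on the work surface. World frame = base frame: x ahead of the robot, y to its left, z up, the work surface at z = 0. Lengths are in m, angles in rad, forces in N, time in s.
With the tool pointing down it reaches from about 0.375 to 0.9 m from the base axis. Payload 3.1 kg.
Tool frame: the origin (TCP) lies between the finger pads, 19 mm behind the fingertips; this is the grasp point; z points along the fingers, y is the line along which they close (so a half turn about z gives the same grasp; the last joint's range is limited). The gripper opens to 85 mm and grips with 20 to 120 N. Pads are 22 mm wide; open, the fingers measure 114 mm over their backs; the gripper's body (76 mm by 85 mm) begins 54 mm behind the grasp point. The pads swing forward as they close: fully open they stand 13 mm farther back than shut.
Start: joints at [-1.427, 0.527, 1.433, -0, 1.181, -0.178], TCP at [0.198, -0.593, 0.25] pointing down, gripper open.
Joint ranges: [-3.08, 3.08], [-0.75, 2.2], [0.22, 2.44], [-1.43, 4.57], [0, 2.65], [-2.85, 2.85]. Speed limits (rad/s): [2.79, 2.79, 3.14, 3.14, 3.14, 3.14].

INTERFACE

Orientations are given as a unit quaternion [w, x, y, z].
In Python, from bench import robot, imaging, search_frame gives the robot as it stands.
- The arm moves only by the shell command python3 -m handwheel 'ROWS'. ROWS is JSON, one flat list of numbers, 7 for each row, row after row: the shift along the tool's x, y, z scaled (see below), then the turn, a rotation vector about the tool's x, y, z scaled (see below), then the opening, from 0 (shut) to 1 (fully open). A call has 1 to 5 rows; each row shifts and turns the commanded pose from where the row before left it, along the tool's axes as they then stand; what a row does not reach is not made up. The controller multiplies each number of a shift by 0.04 m and each number of a turn by 0.12 rad. A row lasts 1/12 s, in which the tool goes at most 41.7 mm and 7.16 degrees, less where a joint would pass 70% of its speed; a pose out of reach is approached as far as the arm can. A call with a number of a shift or a turn outside -1 to 1 is refused whole. A call with a gripper value outside its range is refused whole. The fingers move at their own pace and stop on an object; the grip force is fixed at half the most. Time passes only in rows, so rows that do not move let the fingers close. It gives the time, the measured TCP pose, the force, the opening and the grip force at its end, in the units of the state.
- robot.get_obs(): the state, without advancing time (a new reading comes with each control period).
- imaging.get_image(name): name is "scene" or "top" or "wrist"; returns a dict with "img" (400x640x3 uint8, red, green, blue), "z_map" (400x640 float32, m along the optical axis (not along the pixel's ray), 0 where there is no reading), "K" (3x3 intrinsics, pixels), "D" ([k1, k2, p1, p2, k3] as OpenCV has them; the pictures are not rectified), "world_from_camera" (4x4, takes a point from camera to world coordinates); the wrist camera has in their place "mount" (4x4, takes a point from camera to tool coordinates, whose origin is the TCP and whose axes are the flange's). Camera axes: x right, y down, z forward; pixel columns grow to the right and rows downward; lengths in m; the calibration is good to about 2 mm. A picture is of the moment at which its call begins: read the wrist's pose just before it.
- robot.sign_off(): hands the job in; it is judged then, once.
Trained networks look in a picture, given as the dict that the camera call returned (one of the last four; its "shot" number tells which), for a name from the list of things; names that differ only in an ending like _2 or _b are one class to them, and where a whole thing is asked for, a point or a joint stands for the part that bears it (a point fixed in the world has none). Each returns a list of dicts, best first, with "conf" (0 to 1); they miss things now and then, are a little off and sometimes report something else, mostly with a low value. They report only what shows in the picture. A call takes as long as a camera call. They do not tell look-alikes from the thing itself.
- search_frame(picture, name): "extent" ([left, top, right, bottom] in pixels, round what is visible of it).
The state is a dict: "time_s": time; "joints": joint angles; "qd": joint speeds; "tau": joint torques, N m; "ee_pos": TCP position; "eef_rot": TCP orientation; "ft_force": force on the tool from outside, world axes, zero at the start; "wrist_torque": the same for the moment, N m; "width": opening from 0.0 (shut) to 1.0 (fully open); "grasp_force": force on a finger pad.
Only numpy, scipy, OpenCV 4.12 (cv2) and the standard library are available. Lean on these libraries where they do the work, as an engineer would, in place of code of your own. Each camera call takes 0.05 s, during which the arm holds its last target. There are 200 camera calls.

TASK

One of the four amber vials is still out on the bench: stand it gently in the empty place of the vial carrier on the stone slab, and let go of it. Then take the carrier by its handle, lift it with all four vials about a hand's breadth (100 mm) straight up off the slab, and finish while still holding it there, steady and level. Leave the other things on the bench where they are.

Things in the scene. Friction and masses are not known exactly. Their poses are not given: they have to be found in the camera images.
- slab: grey stone anti-vibration slab, 230 x 230 mm, 30 mm high, fixed on the bench. Origin: centre of its underside; x and y along its edges, z up
- carrier: loose vial carrier, 130 x 130 mm, 120 mm high, 0.32 kg empty, standing on the slab at any yaw: lower deck (floor, top at 8 mm), upper plate (top at 33 mm) with four chamfered 33.5 mm holes 32 mm either side of the middle along x, 42 mm along y; two steel straps (24 mm wide, at x = -63 and +63 mm) bear a handle bar. Origin: centre of its underside, z up, x along the bar
- handle (a point): middle of the black handle bar of the carrier: bar along the carrier's x, 104 mm long, 12 mm thick (along y), 20 mm high, this point being its centre, 110 mm above the carrier's underside. The vials' caps on both sides reach 80 mm above the carrier's underside
- empty_place (a point): the empty place of the carrier, at (+32, +42) mm in the carrier's frame: floor of that place; origin: centre of the floor, 8 mm above the carrier's underside
- place_a (a point): occupied place at (-32, +42) mm: floor of that place; origin: centre of the floor, 8 mm above the carrier's underside
- place_b (a point): occupied place at (-32, -42) mm: floor of that place; origin: centre of the floor, 8 mm above the carrier's underside
- place_c (a point): occupied place at (+32, -42) mm: floor of that place; origin: centre of the floor, 8 mm above the carrier's underside
- vial_out: the vial that stands out on the bench, the same as the three in the carrier: amber glass vial with white screw cap: body 28 mm in diameter up to 43 mm, rounded shoulder, cap 22 mm in diameter from 52 to 72 mm above its underside; about 45 g (its filling varies). Origin: centre of its underside, z up
- vial_a: vial in place a: amber glass vial with white screw cap: body 28 mm in diameter up to 43 mm, rounded shoulder, cap 22 mm in diameter from 52 to 72 mm above its underside; about 45 g (its filling varies). Origin: centre of its underside, z up
- vial_b: vial in place b: amber glass vial with white screw cap: body 28 mm in diameter up to 43 mm, rounded shoulder, cap 22 mm in diameter from 52 to 72 mm above its underside; about 45 g (its filling varies). Origin: centre of its underside, z up
- vial_c: vial in place c: amber glass vial with white screw cap: body 28 mm in diameter up to 43 mm, rounded shoulder, cap 22 mm in diameter from 52 to 72 mm above its underside; about 45 g (its filling varies). Origin: centre of its underside, z up
- tall_bottle: bystander: larger amber bottle with white cap, 46 mm in diameter, 105 mm tall, upright on the bench. Origin: centre of its underside
- low_jar: bystander: low wide amber jar with white lid, 52 mm in diameter, 50 mm tall, upright on the bench. Origin: centre of its underside
- dish: bystander: flat clear culture dish with lid, 60 mm in diameter, 15 mm high, on the bench. Origin: centre of its underside
- slide_box: bystander: grey box for microscope slides, 87 x 122 mm, 34 mm high, on the bench. Origin: centre of its underside
Things that resemble listed ones, but are neither listed nor needed, are in the scene too. What is shaped like the vial_out but purple or red is not meant.

How it is judged:
On the way, in this order (a step that is already met when the one before it is completed fails the run):
1. the vial from the bench stands in the empty place, let go of, with the carrier still standing on the slab (distance between vial_out and empty_place below 0.009 m and angle between vial_out's own z axis and vertical below 0.15 rad and contact force between the fingers and vial_out below 0.05 N and contact force between carrier and slab above 1 N and contact force between the fingers and carrier below 0.05 N), for 0.2 s.
2. the carrier is held by its handle, clear of the slab and level, with all four vials in it (z of carrier in the frame of slab between 0.09 and 0.2 m and horizontal distance between carrier and slab below 0.08 m and angle between carrier's own z axis and vertical below 0.09 rad and distance between the grasp point and handle below 0.045 m and contact force between the fingers and carrier above 2 N and contact force between carrier and slab below 0.05 N and contact force between carrier and tall_bottle below 0.05 N and contact force between carrier and low_jar below 0.05 N and contact force between carrier and dish below 0.05 N and contact force between carrier and slide_box below 0.05 N and distance between vial_out and empty_place below 0.009 m and distance between vial_a and place_a below 0.009 m and distance between vial_b and place_b below 0.009 m and distance between vial_c and place_c below 0.009 m), for 0.5 s.
At the end, for the whole second after the job is handed in: Carrier held by the handle (TCP within 45 mm of its middle), underside 60 to 170 mm above the slab top, within 80 mm of the slab's middle in plan, touching nothing else, tilt under 0.09 rad, under 20 mm/s and 0.1 rad/s; all four vials within 9 mm of their places (all of step 2 and linear speed of carrier below 0.02 m/s and angular speed of carrier below 0.1 rad/s); the arm keeps its last pose, push and grip.
It fails at once if a vial is dropped: it falls free faster than 0.5 m/s (about 13 mm of fall) ((linear speed of vial_out above 0.5 m/s and contact force between vial_out and anything else below 0.02 N) or (linear speed of vial_a above 0.5 m/s and contact force between vial_a and anything else below 0.02 N) or (linear speed of vial_b above 0.5 m/s and contact force between vial_b and anything else below 0.02 N) or (linear speed of vial_c above 0.5 m/s and contact force between vial_c and anything else below 0.02 N)).
It fails at once if a vial is tipped by more than 0.6 rad (angle between any of vial_out, vial_a, vial_b, vial_c's own z axis and vertical above 0.6 rad).
It fails at once if the carrier is tipped by more than 0.25 rad (angle between carrier's own z axis and vertical above 0.25 rad).
It fails at once if a bystander is moved by more than 25 mm or tipped over (distance of any of tall_bottle, low_jar, dish, slide_box from where it was at the start of the episode above 0.025 m or angle between any of tall_bottle, low_jar, dish, slide_box's own z axis and vertical above 0.5 rad).
It also fails if it takes over 58 s, if anything falls off the work surface, if the arm or the gripper's body presses on something with over 40 N, if the wrist force passes 120 N, or if a joint passes its speed limit or range.

## Working session

There is one attempt and no reset: what is moved stays moved. The work goes in short steps, Python scripts to look and compute and a shell command to move; the robot and the scene stay as the last step left them, time stands still between calls to the robot, and variables do not carry over. Pictures are saved under pics/ and viewed, at most 10 in all, crops included, and the job is handed in when it is done.

```bash
mkdir -p pics; ls; cat > h.py <<'E'
import numpy as np, cv2
from scipy.spatial.transform import Rotation as R
from bench import robot, imaging, search_frame
def pts(p, T=None):
    "world points HxWx3 from z_map"
    T = p["world_from_camera"] if T is None else T
    h,w = p["z_map"].shape
    u,v = np.meshgrid(np.arange(w),np.arange(h))
    n = cv2.undistortPoints(np.stack([u,v],-1).reshape(-1,1,2).astype(np.float64),np.array(p["K"]),np.array(p["D"])).reshape(h,w,2)
    z = p["z_map"][...,None]
    c = np.concatenate([n*z,z],-1)
    T=np.array(T)
    W = c@T[:3,:3].T+T[:3,3]
    W[p["z_map"]==0]=np.nan
    return W
def wristT(p,o):
    T=np.eye(4); q=o["eef_rot"]; T[:3,:3]=R.from_quat([q[1],q[2],q[3],q[0]]).as_matrix(); T[:3,3]=o["ee_pos"]
    return T@np.array(p["mount"])
def save(p,n): cv2.imwrite("pics/"+n,cv2.cvtColor(p["img"],cv2.COLOR_RGB2BGR))
E
python3 - <<'E'
from h import *
o=robot.get_obs(); print({k:np.round(v,3) for k,v in o.items()})
for c in ("top","scene"):
    p=imaging.get_image(c); save(p,c+"0.png"); W=pts(p)
    np.savez(c+"0.npz",W=W,img=p["img"])
    for n in ("vial_out","carrier","handle","slab","tall_bottle","low_jar","dish","slide_box"):
        for d in search_frame(p,n)[:6]:
            l,t,r,b=d["extent"]; u,v=int((l+r)/2),int((t+b)/2)
            print(c,n,round(d["conf"],2),np.round(d["extent"]),np.round(W[min(v,399),min(u,639)],3))
E
```

```text
pics
{'time_s': np.float64(0.0), 'joints': array([-1.427,  0.528,  1.434,  0.   ,  1.181, -0.179]), 'qd': array([ 0.001, -0.002,  0.001,  0.   , -0.   ,  0.001]), 'tau': array([ 2.0000e-03, -4.4234e+01, -1.7803e+01, -0.0000e+00,  8.0000e-03,
       -0.0000e+00]), 'ee_pos': array([ 0.198, -0.592,  0.249]), 'eef_rot': array([-0.001,  0.987,  0.16 ,  0.   ]), 'ft_force': array([-0.146, -0.559, -0.51 ]), 'wrist_torque': array([ 0.001, -0.   ,  0.009]), 'grasp_force': np.float64(0.0), 'width': np.float64(1.0)}
top vial_out 0.68 [437. 228. 453. 240.] [ 0.45  -0.325  0.057]
top vial_out 0.55 [454. 215. 473. 227.] [ 0.488 -0.383  0.048]
top vial_out 0.4 [432. 251. 450. 262.] [ 0.387 -0.302  0.071]
top carrier 0.98 [268. 186. 329. 245.] [0.514 0.099 0.063]
top handle 0.71 [275. 186. 328. 245.] [0.513 0.091 0.066]
top slab 0.82 [256. 172. 344. 256.] [0.517 0.094 0.061]
top slab 0.4 [171. 190. 220. 225.] [0.547 0.407 0.033]
top slab 0.18 [269. 185. 327. 245.] [0.514 0.099 0.063]
top tall_bottle 0.68 [394. 219. 411. 235.] [ 0.471 -0.191  0.103]
top tall_bottle 0.59 [291. 228. 300. 240.] [0.457 0
[... 302 characters left out ...]
 0.398 -0.307  0.046]
scene vial_out 0.62 [171. 201. 185. 226.] [ 0.465 -0.331  0.044]
scene vial_out 0.42 [340. 190. 348. 199.] [0.472 0.105 0.08 ]
scene carrier 0.96 [312. 177. 375. 242.] [0.51  0.097 0.062]
scene handle 0.95 [308. 176. 379. 245.] [0.514 0.097 0.062]
scene slab 0.8 [295. 196. 389. 264.] [0.583 0.08  0.064]
scene tall_bottle 0.68 [218. 192. 242. 227.] [ 0.489 -0.193  0.068]
scene low_jar 0.63 [185. 234. 212. 266.] [ 0.601 -0.264  0.049]
scene low_jar 0.39 [434. 205. 490. 244.] [0.567 0.402 0.034]
scene dish 0.73 [233. 270. 257. 299.] [ 0.689 -0.155  0.017]
scene dish 0.24 [312. 174. 382. 240.] [0.505 0.106 0.064]
scene slide_box 0.9 [434. 205. 489. 241.] [0.563 0.404 0.033]
```

```bash
python3 - <<'E'
import cv2,numpy as np
s=cv2.imread("pics/scene0.png");t=cv2.imread("pics/top0.png")
f=lambda im,x,y,w,h:cv2.resize(im[y:y+h,x:x+w],(400,300),interpolation=cv2.INTER_CUBIC)
a=np.hstack([f(s,120,170,120,90),f(s,285,165,110,100)[:, :]])
b=np.hstack([f(t,390,190,100,75),f(t,250,165,110,95)])
cv2.imwrite("pics/crop1.png",np.vstack([a,b]))
E
```

```text
(no output)
```

View pics/crop1.png

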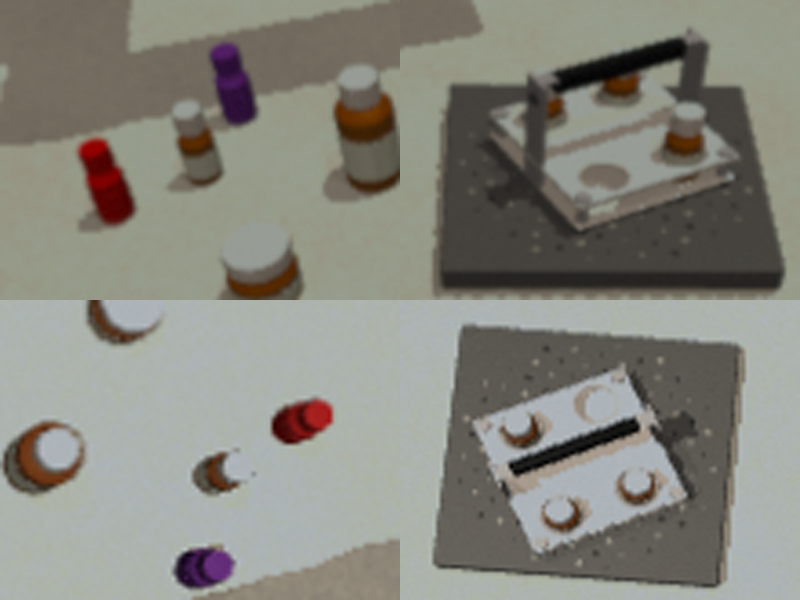

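The look-alikes in the scene picture are the red vial (152,225), the amber vial with a white cap (178,213), the purple vial (191,195), the tall bottle (230,210) and the jar (198,250). I choose the amber one at (178,213), top (445,234). The carrier's empty hole is beyond the bar, to the right in the top view, so the carrier's x axis points about along world -y.

```bash
cat > fit.py <<'E'
from h import *
def bar(W,img,c=(0.51,0.095)):
    dark=img.max(-1)<60
    m=dark&(W[...,2]>0.135)&(W[...,2]<0.165)&(np.hypot(W[...,0]-c[0],W[...,1]-c[1])<0.09)
    P=W[m]; 
    if len(P)<10: return None
    (cx,cy),s,_=r=cv2.minAreaRect((P[:,:2]*1000).astype(np.float32))
    B=cv2.boxPoints(r); e=[B[1]-B[0],B[2]-B[1]]; e=max(e,key=np.linalg.norm)
    if e[1]>0: e=-e
    return len(P),np.round([cx,cy],1),np.round(s,1),round(float(np.arctan2(e[1],e[0])),4),np.round(np.median(P[:,2]),4)
def cap(W,img,c,z0,z1,r=0.025):
    m=(W[...,2]>z0)&(W[...,2]<z1)&(np.hypot(W[...,0]-c[0],W[...,1]-c[1])<r)
    P=W[m]
    if len(P)<3: return None
    (cx,cy),rad=cv2.minEnclosingCircle((P[:,:2]*1000).astype(np.float32))
    return len(P),np.round([cx,cy,rad],1),np.round(np.median(P[:,2]),4),np.round(np.mean(P[:,:2],0)*1000,1)
E
python3 - <<'E'
from fit import *
for c in ("top","scene"):
    d=np.load(c+"0.npz"); W,img=d["W"],d["img"]
    print(c,"bar",bar(W,img))
    print("cap",cap(W,img,(0.46,-0.33),0.062,0.08),"body",cap(W,img,(0.46,-0.33),0.01,0.06))
    m=(np.hypot(W[...,0]-.51,W[...,1]-.097)<.09)&(W[...,2]>.058)&(W[...,2]<.07)&(img.min(-1)>150)
    (cx,cy),s,a=cv2.minAreaRect((W[m][:,:2]*1000).astype(np.float32)); print("plate",cx,cy,s,a,m.sum(),np.median(W[m][:,2]))
E
```

```text
top bar (159, array([510.1, 102.4]), array([ 14. , 112.7]), -1.1308, np.float64(0.1493))
cap (51, array([ 457.1, -331.9,   11.7]), np.float64(0.0704), array([ 456.8, -331.8])) body (64, array([ 456.6, -331.4,   14.2]), np.float64(0.0395), array([ 454.3, -324.1]))
plate 514.171875 97.20718383789062 (129.9146270751953, 128.98294067382812) 21.94460678100586 990 0.0632366698654131
scene bar (250, array([516. ,  96.1]), array([ 16.7, 130.1]), -1.2313, np.float64(0.1467))
cap (60, array([ 457.9, -331.8,   11.5]), np.float64(0.0703), array([ 459.7, -331.6])) body (160, array([ 459.1, -331.8,   13.9]), np.float64(0.0347), array([ 465.2, -329.5]))
plate 549.1380615234375 92.57457733154297 (41.42060470581055, 81.93013763427734) 21.77250862121582 14 0.0626730253054128
```

```bash
cat > go.py <<'E'
import sys
from h import *
def go(t,yaw):
    "shift and turn, in row units, to TCP t with tool z down and tool y at yaw"
    o=robot.get_obs(); q=o["eef_rot"]; A=R.from_quat([q[1],q[2],q[3],q[0]])
    y=np.array([np.cos(yaw),np.sin(yaw),0]); z=np.array([0,0,-1.]); B=np.stack([np.cross(y,z),y,z],1)
    print("t",round(float(o["time_s"]),2),"pos",np.round(o["ee_pos"],4),"F",np.round(o["ft_force"],2),"w",np.round(o["width"],3),"g",np.round(o["grasp_force"],1),"j6",np.round(o["joints"][5],2))
    print("shift now-axes",np.round(A.inv().apply(np.array(t)-o["ee_pos"])/.04,2),"shift goal-axes",np.round(B.T@(np.array(t)-o["ee_pos"])/.04,2),"turn",np.round((A.inv()*R.from_matrix(B)).as_rotvec()/.12,2))
if __name__=="__main__": a=list(map(float,sys.argv[1:])); go(a[:3],np.radians(a[3]))
E
python3 go.py .4575 -.332 .16 -68; python3 go.py .514 .097 .3 -68
```

```text
t 0.9 pos [ 0.1977 -0.5929  0.25  ] F [ 1.37 -0.34 -0.06] w 1.003 g 0.0 j6 -0.18
shift now-axes [ 8.22 -4.13  2.25] shift goal-axes [ 8.47 -3.61  2.25] turn [ 0.   -0.   -0.52]
t 0.9 pos [ 0.1977 -0.5929  0.25  ] F [ 1.37 -0.34 -0.06] w 1.003 g 0.0 j6 -0.18
shift now-axes [ 12.96 -13.86  -1.25] shift goal-axes [ 13.79 -13.03  -1.25] turn [ 0.   -0.   -0.52]
```

```bash
python3 -m handwheel '[0,0,0,0,0,-0.52,0.5, 0.8,-0.3,0,0,0,0,0.5, 0.9,-0.4,0,0,0,0,0.5, 0.9,-0.4,0,0,0,0,0.5, 0.9,-0.4,0,0,0,0,0.5]' | tail -1; python3 -m handwheel '[0.9,-0.4,0,0,0,0,0.5, 0.9,-0.4,0.2,0,0,0,0.5, 0.9,-0.4,0.5,0,0,0,0.5, 0.9,-0.4,0.8,0,0,0,0.5, 0.9,-0.4,0.6,0,0,0,0.5]'|tail -1; python3 -m handwheel '[0,0,0,0,0,0,0.5,0,0,0,0,0,0,0.5,0,0,0,0,0,0,0.5]'|tail -1;  python3 go.py .4575 -.332 .16 -68
python3 - <<'E'
from fit import *
o=robot.get_obs(); p=imaging.get_image("wrist"); W=pts(p,wristT(p,o)); save(p,"w1.png")
print(cap(W,p["img"],(0.4575,-0.332),.062,.08),search_frame(p,"vial_out"))
E
```

```text
grasp_force: 0.0
grasp_force: 0.0
grasp_force: 0.0
t 1.98 pos [ 0.4331 -0.3531  0.1755] F [ 0.79 -0.7   1.11] w 0.506 g 0.0 j6 0.3
shift now-axes [ 0.76 -0.26  0.39] shift goal-axes [ 0.76 -0.26  0.39] turn [0.01 0.   0.01]
(601, array([ 457.1, -333.7,   11.8]), np.float64(0.0727), array([ 458.2, -333.4])) [{'extent': [369.3, 129.5, 412.3, 171.0], 'conf': 0.96}, {'extent': [301.5, 146.9, 325.9, 183.4], 'conf': 0.8}, {'extent': [249.9, 195.3, 289.3, 251.3], 'conf': 0.61}]
```

```bash
python3 -m handwheel '[0.76,-0.24,0.4,0,0,0,0.5, 0,0,0,0,0,0,0.5,0,0,0,0,0,0,0.5]'|tail -1;  python3 go.py .4575 -.3325 .064 -68
python3 - <<'E'
from fit import *
o=robot.get_obs(); p=imaging.get_image("wrist"); W=pts(p,wristT(p,o)); save(p,"w2.png")
print(cap(W,p["img"],(0.4575,-0.332),.062,.08))
E
```

```text
grasp_force: 0.0
t 2.33 pos [ 0.4572 -0.3328  0.1594] F [ 0.13 -0.02 -0.47] w 0.503 g 0.0 j6 0.36
shift now-axes [ 0.01 -0.    2.38] shift goal-axes [ 0.01 -0.    2.38] turn [0. 0. 0.]
(654, array([ 457.5, -333.6,   11.7]), np.float64(0.0726), array([ 458.8, -333. ]))
```

View pics/w2.png

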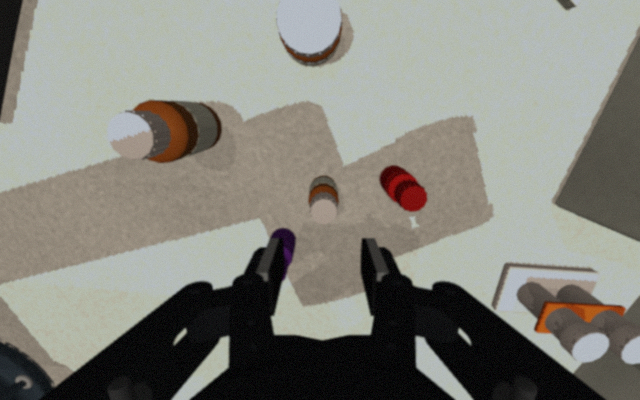

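The amber vial is at (322,195), centred ahead of the fingers. The red one, (403,188), and the purple one, (283,240), stay clear of the half-open fingers.

```bash
python3 -m handwheel '[0,0,0.7,0,0,0,0.5, 0,0,0.7,0,0,0,0.5,0,0,0.6,0,0,0,0.5,0,0,0.38,0,0,0,0.5,0,0,0,0,0,0,0.5]'|tail -1; python3 go.py .4575 -.333 .064 -68;  python3 -m handwheel '[0,0,0,0,0,0,0.0,0,0,0,0,0,0,0.0,0,0,0,0,0,0,0.0,0,0,0,0,0,0,0.0,0,0,0,0,0,0,0.0]'|tail -1;python3 go.py .4575 -.333 .064 -68
```

```text
grasp_force: 0.0
t 2.8 pos [ 0.4553 -0.3324  0.0617] F [ 0.44 -0.09  0.26] w 0.502 g 0.0 j6 0.36
shift now-axes [ 0.04  0.04 -0.06] shift goal-axes [ 0.04  0.04 -0.06] turn [-0.04  0.02 -0.01]
grasp_force: 58.9
t 3.22 pos [ 0.4579 -0.333   0.0653] F [ 0.25 -0.28  3.34] w 0.236 g 58.9 j6 0.36
shift now-axes [-0.01 -0.01  0.03] shift goal-axes [-0.01 -0.01  0.03] turn [ 0.02 -0.01  0.  ]
```

```bash
python3 -m handwheel '[0,0,-0.3,0,0,0,0, 0,0,-0.7,0,0,0,0,0,0,-0.9,0,0,0,0,0,0,-0.9,0,0,0,0,0,0,-0.9,0,0,0,0]'|tail -1; python3 -m handwheel '[0,0,-0.8,0,0,0,0, 0,0,-0.3,0,0,0,0,0,0,0,0,0,0,0]'|tail -1; 
python3 - <<'E'
from fit import *
c,a=np.array([.514,.097]),np.radians(-68); x=np.array([np.cos(a),np.sin(a)]); y=np.array([-x[1],x[0]])
print(c+.032*x+.042*y)
E
python3 go.py .565 .083 .25 -68
```

```text
grasp_force: 58.7
grasp_force: 58.7
[0.56492913 0.08306359]
t 3.88 pos [ 0.459  -0.3336  0.2612] F [ 0.03  0.33 -1.  ] w 0.235 g 58.7 j6 0.36
shift now-axes [ 6.36 -8.66  0.22] shift goal-axes [ 6.36 -8.66  0.28] turn [ 0.08 -0.03  0.01]
```

```bash
python3 -m handwheel '[0.3,-0.4,0,0,0,0,0, 0.5,-0.7,0,0,0,0,0,0.5,-0.7,0,0,0,0,0,0.5,-0.7,0,0,0,0,0,0.5,-0.7,0,0,0,0,0]'|tail -1; python3 -m handwheel '[0.5,-0.7,0,0,0,0,0, 0.5,-0.7,0,0,0,0,0,0.5,-0.7,0,0,0,0,0,0.5,-0.7,0,0,0,0,0,0.5,-0.7,0,0,0,0,0]'|tail -1; python3 -m handwheel '[0.5,-0.7,0,0,0,0,0, 0.4,-0.6,0,0,0,0,0,0,0,0,0,0,0,0,0,0,0,0,0,0,0,0,0,0,0,0,0,0]'|tail -1; cat > look.py <<'E'
from fit import *
import sys
o=robot.get_obs(); p=imaging.get_image("wrist"); W=pts(p,wristT(p,o)); save(p,sys.argv[1]+".png")
img=p["img"]; np.savez(sys.argv[1]+".npz",W=W,img=img)
print("bar",bar(W,img))
m=(np.hypot(W[...,0]-.514,W[...,1]-.097)<.095)&(W[...,2]>.058)&(W[...,2]<.07)
print(m.sum())
if m.sum()>100: print("plate",cv2.minAreaRect((W[m][:,:2]*1000).astype(np.float32)),np.median(W[m][:,2]))
a=np.radians(-68); x=np.array([np.cos(a),np.sin(a)]); y=np.array([-x[1],x[0]])
for n,s,t in (("a",-1,1),("b",-1,-1),("c",1,-1)):
    q=np.array([.514,.097])+s*.032*x+t*.042*y; print(n,np.round(q,4),cap(W,img,q,.103,.116,.02))
E
python3 look.py w3; python3 go.py .565 .083 .25 -68
```

```text
grasp_force: 58.7
grasp_force: 58.7
grasp_force: 58.8
bar (1647, array([518.7,  97.5]), array([ 21.8, 127.3]), -1.1358, np.float64(0.1497))
7289
plate ((514.428955078125, 96.78436279296875), (130.2185821533203, 129.7936248779297), 21.858661651611328) 0.0637037290280294
a [0.541  0.1424] (455, array([541.8, 141.4,  11.8]), np.float64(0.1105), array([542.7, 140.7]))
b [0.4631 0.1109] (375, array([464. , 109.6,  11.8]), np.float64(0.1104), array([465.5, 109.4]))
c [0.487  0.0516] (65, array([490.5,  57.8,   8.6]), np.float64(0.1091), array([493.1,  58.4]))
t 5.18 pos [0.5481 0.0492 0.2553] F [ 0.77 -1.22  0.35] w 0.237 g 58.8 j6 1.07
shift now-axes [ 0.71 -0.63  0.13] shift goal-axes [ 0.71 -0.63  0.13] turn [-0.    0.01 -0.  ]
```

View pics/w3.png

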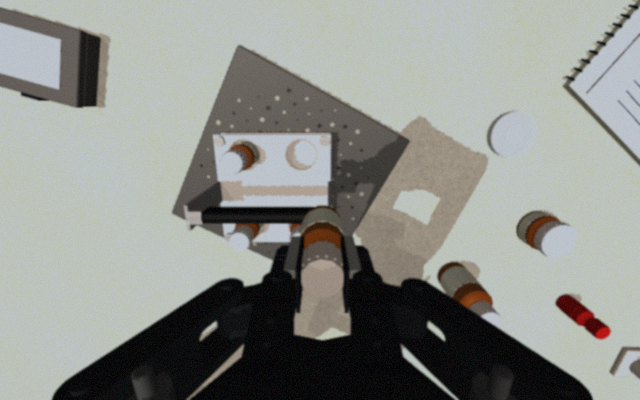

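The empty hole is at (302,152), vials a and b stand at (240,157) and (240,237), and the bar lies along row 215. The held vial hangs straight in the fingers at (322,235). Next I measure the held vial's offset from the TCP.

```bash
python3 -m handwheel '[0.4,-0.35,0.1,0,0,0,0, 0.3,-0.28,0.03,0,0,0,0,0,0,0,0,0,0,0,0,0,0,0,0,0,0,0,0,0,0,0,0]'|tail -1; cat > held.py <<'E'
from h import *
o=robot.get_obs(); p=imaging.get_image("wrist"); q=o["eef_rot"]
P=pts(p,np.array(p["mount"])).reshape(-1,3); c=p["img"].reshape(-1,3).astype(int)
m=(np.hypot(P[:,0],P[:,1])<.03)&(c.max(1)>70); P=P[m]
for a,b in ((.023,.033),(.033,.043),(.043,.053),(.053,.07)):
    s=P[(P[:,2]>a)&(P[:,2]<b)]
    if len(s)>5: print(a,b,len(s),np.round(1000*np.r_[s[:,:2].min(0),s[:,:2].max(0)],1))
E
python3 held.py; python3 go.py .565 .083 .25 -68.1
```

```text
0.023 0.033 111 [  4.4 -13.4  13.9  12.1]
0.033 0.043 235 [  2.5 -14.3  14.2  13.2]
0.043 0.053 203 [  2.7 -14.1  14.1  13.4]
0.053 0.07 74 [  4.5 -10.8  14.   12.7]
t 5.23 pos [0.5482 0.0489 0.2555] F [-0.47  0.31 -1.25] w 0.23 g 58.8 j6 1.07
shift now-axes [ 0.71 -0.64  0.14] shift goal-axes [ 0.71 -0.64  0.14] turn [-0.    0.01  0.01]invalid input at $: expected a multiple of 7 numbers
```

```bash
python3 -m handwheel '[0.4,-0.35,0.1,0,0,0,0, 0.3,-0.28,0.03,0,0,0,0, 0,0,0,0,0,0,0, 0,0,0,0,0,0,0]'|tail -1; python3 go.py .565 .083 .15 -68.1
```

```text
grasp_force: 58.8
t 5.57 pos [0.5652 0.0828 0.2505] F [ 0.61  0.05 -0.4 ] w 0.239 g 58.8 j6 1.14
shift now-axes [ 0.   -0.01  2.51] shift goal-axes [-0.   -0.01  2.51] turn [0.   0.01 0.01]
```

```bash
python3 -m handwheel '[0,0,0.7,0,0,0,0, 0,0,0.8,0,0,0,0, 0,0,0.7,0,0,0,0, 0,0,0.4,0,0,0,0, 0,0,0.15,0,0,0,0]'|tail -1; python3 -m handwheel '[0,0,0,0,0,0,0, 0,0,0,0,0,0,0, 0,0,0,0,0,0,0]'|tail -1; python3 go.py .565 .083 .103 -68.1; python3 held.py; python3 look.py w4
```

```text
grasp_force: 58.8
grasp_force: 58.8
t 6.23 pos [0.5664 0.0831 0.1423] F [-0.62 -0.47 -0.6 ] w 0.233 g 58.8 j6 1.14
shift now-axes [-0.04 -0.01  0.98] shift goal-axes [-0.03 -0.01  0.98] turn [ 0.01 -0.02  0.01]
0.023 0.033 133 [  4.3 -13.4  13.9  12.8]
0.033 0.043 250 [  2.5 -14.3  14.2  13.3]
0.043 0.053 197 [  2.7 -14.1  14.1  13.4]
0.053 0.07 139 [  4.8 -13.5  13.9  12.6]
bar (2519, array([537.8, 108.5]), array([ 56.6, 125.4]), -1.0391, np.float64(0.1452))
8436
plate ((519.5596313476562, 99.1584243774414), (119.11164093017578, 130.7482147216797), 21.91471290588379) 0.06371050538410265
a [0.541  0.1424] (1112, array([541.5, 141.6,  11.9]), np.float64(0.1105), array([543.1, 141.2]))
b [0.4631 0.1109] (51, array([456.8, 107.1,   5.3]), np.float64(0.1107), array([457. , 108.2]))
c [0.487  0.0516] None
```

View pics/w4.png

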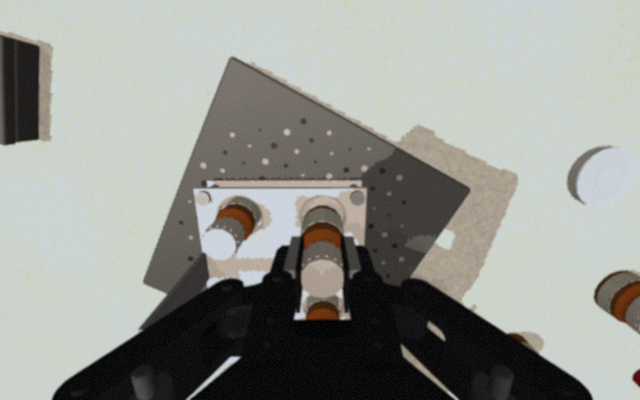

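The vial hangs right over the hole at (322,205), and cap a at (222,242) confirms the position. Now lowering slowly.

```bash
python3 -m handwheel '[-0.03,0,0.15,0,0,0,0, 0,0,0.2,0,0,0,0, 0,0,0.2,0,0,0,0, 0,0,0.15,0,0,0,0, 0,0,0,0,0,0,0]'|tail -1; python3 go.py .5652 .0825 .103 -68.1;python3 -m handwheel '[0,0,0.1,0,0,0,0, 0,0,0.1,0,0,0,0, 0,0,0,0,0,0,0, 0,0,0,0,0,0,0]'|tail -1; python3 go.py .5652 .0825 .103 -68.1
```

```text
grasp_force: 58.7
t 6.75 pos [0.563  0.0833 0.1109] F [-0.34 -0.33  0.07] w 0.233 g 58.7 j6 1.14
shift now-axes [0.04 0.04 0.2 ] shift goal-axes [0.04 0.04 0.2 ] turn [-0.01  0.03  0.02]
grasp_force: 58.7
t 7.08 pos [0.5641 0.0833 0.1046] F [-0.05  0.13 -0.43] w 0.238 g 58.7 j6 1.14
shift now-axes [0.02 0.03 0.04] shift goal-axes [0.02 0.03 0.04] turn [-0.    0.    0.02]
```

```bash
for i in 1 2 ; do python3 -m handwheel '[0,0.01,0.02,0,0,0,0, 0,0,0.02,0,0,0,0, 0,0,0,0,0,0,0, 0,0,0,0,0,0,0]'|tail -1; python3 go.py .5652 .0825 .103 -68.1; done
```

```text
grasp_force: 58.9
t 7.42 pos [0.5645 0.0829 0.1034] F [-0.54  0.86 -0.3 ] w 0.234 g 58.9 j6 1.14
shift now-axes [0.01 0.02 0.01] shift goal-axes [0.01 0.02 0.01] turn [ 0.   -0.    0.02]
grasp_force: 59.9
t 7.75 pos [0.5647 0.0829 0.1033] F [-1.52  0.9  10.06] w 0.234 g 59.9 j6 1.14
shift now-axes [0.01 0.01 0.01] shift goal-axes [0.01 0.01 0.01] turn [-0.   -0.01  0.02]
```

```bash
python3 -m handwheel '[0,0,-0.02,0,0,0,0, 0,0,0,0,0,0,0]'|tail -1; python3 go.py .5652 .0825 .103 -68.1; python3 -m handwheel '[0,0,0,0,0,0,0.4, 0,0,0,0,0,0,0.4, 0,0,0,0,0,0,0.4, 0,0,0,0,0,0,0.4, 0,0,0,0,0,0,0.4]'|tail -1; python3 go.py .5652 .0825 .103 -68.1; python3 -m handwheel '[0,0,-0.2,0,0,0,0.4, 0,0,-0.4,0,0,0,0.4, 0,0,-0.8,0,0,0,0.4, 0,0,-0.9,0,0,0,0.4, 0,0,-0.9,0,0,0,0.4]'|tail -1;python3 -m handwheel '[-0.7,0,-0.4,0,0,0,0.4, -0.6,0.2,-0.2,0,0,0,0.4, -0.6,0.2,0,0,0,0,0.4, 0,0,0,0,0,0,0.4, 0,0,0,0,0,0,0.4]'|tail -1; python3 look.py w5;python3 go.py .514 .097 .2 22
```

```text
grasp_force: 59.1
t 7.92 pos [0.5648 0.0827 0.1033] F [-2.51  1.14  6.64] w 0.232 g 59.1 j6 1.14
shift now-axes [0.01 0.01 0.01] shift goal-axes [0.01 0.01 0.01] turn [ 0.   -0.01  0.02]
grasp_force: 0.0
t 8.33 pos [0.5644 0.0825 0.1021] F [-0.17 -0.3   1.13] w 0.398 g 0.0 j6 1.14
shift now-axes [ 0.02  0.01 -0.02] shift goal-axes [ 0.02  0.01 -0.02] turn [-0.    0.    0.02]
grasp_force: 0.0
grasp_force: 0.0
bar (1862, array([513. , 102.7]), array([ 23.2, 112.3]), -1.1776, np.float64(0.15))
8631
plate ((514.52978515625, 96.7906494140625), (130.10279846191406, 130.17489624023438), 21.839567184448242) 0.06373053172000892
a [0.541  0.1424] (498, array([541.8, 140.9,  11.7]), np.float64(0.1105), array([542.1, 140.6]))
b [0.4631 0.1109] (413, array([463.8, 110.2,  12. ]), np.float64(0.1105), array([465.2, 109.3]))
c [0.487  0.0516] (404, array([487.7,  51.4,  11.7]), np.float64(0.1106), array([488.5,  51.6]))
t 9.22 pos [0.5003 0.0391 0.255 ] F [0.03 0.28 0.83] w 0.4 g 0.0 j6 1.04
shift now-axes [ 0.86 -1.22  1.38] shift goal-axes [1.21 0.86 1.38] turn [ 1.00e-02 -1.00e-02 -1.31e+01]
```

View pics/w5.png

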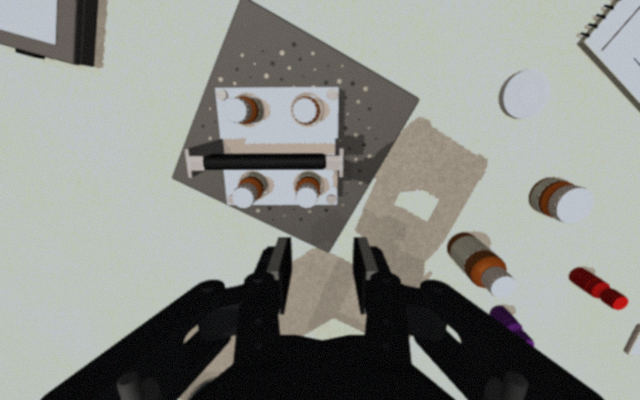

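The vial stands in its place at (306,108), as do a (240,108), b (247,190) and c (308,190). The bar runs along row 160. Next I turn a quarter turn for the handle grasp.

```bash
for i in 1; do python3 -m handwheel '[0,0,0,0,0,-0.9,0.4, 0,0,0,0,0,-0.9,0.5, 0,0,0,0,0,-0.9,0.6, 0,0,0,0,0,-0.9,0.6, 0,0,0,0,0,-0.9,0.6]'|tail -1;python3 -m handwheel '[0,0,0,0,0,-0.9,0.6, 0,0,0,0,0,-0.9,0.6, 0,0,0,0,0,-0.9,0.6, 0,0,0,0,0,-0.9,0.6, 0,0,0,0,0,-0.9,0.6]'|tail -1;python3 -m handwheel '[0,0,0,0,0,-0.9,0.6, 0,0,0,0,0,-0.9,0.6, 0,0,0,0,0,-0.9,0.6, 0,0,0,0,0,-0.9,0.6, 0,0,0,0,0,-0.4,0.6]'|tail -1; done;python3 go.py .5146 .0965 .2 21.9
```

```text
grasp_force: 0.0
grasp_force: 0.0
grasp_force: 0.0
t 10.47 pos [0.5012 0.0398 0.2541] F [ 0.07 -0.24  0.4 ] w 0.601 g 0.0 j6 -0.52
shift now-axes [1.19 0.84 1.35] shift goal-axes [1.19 0.84 1.35] turn [ 0.   -0.   -0.03]
```

```bash
python3 -m handwheel '[0.6,0.4,0.3,0,0,-0.03,0.6, 0.59,0.44,0.5,0,0,0,0.6, 0,0,0.5,0,0,0,0.6, 0,0,0,0,0,0,0.6, 0,0,0,0,0,0,0.6]'|tail -1;python3 go.py .5146 .0965 .142 21.9;python3 look.py w6
```

```text
grasp_force: 0.0
t 10.88 pos [0.5137 0.0965 0.2013] F [-0.32 -0.91  0.07] w 0.6 g 0.0 j6 -0.41
shift now-axes [-0.01  0.03  1.48] shift goal-axes [-0.01  0.02  1.48] turn [-0.02 -0.01 -0.03]
bar (2201, array([516.7,  99. ]), array([ 20.4, 129.8]), -1.2351, np.float64(0.1505))
10222
plate ((514.3364868164062, 96.16531372070312), (129.75738525390625, 130.34051513671875), 21.9638614654541) 0.06395910748401842
a [0.541  0.1424] (662, array([540.8, 141.7,  11.7]), np.float64(0.1108), array([540., 142.]))
b [0.4631 0.1109] (645, array([463.3, 110. ,  11.9]), np.float64(0.1107), array([463.7, 111.3]))
c [0.487  0.0516] (323, array([487.8,  51.1,  11.7]), np.float64(0.1104), array([488.9,  55.9]))
```

View pics/w6.png

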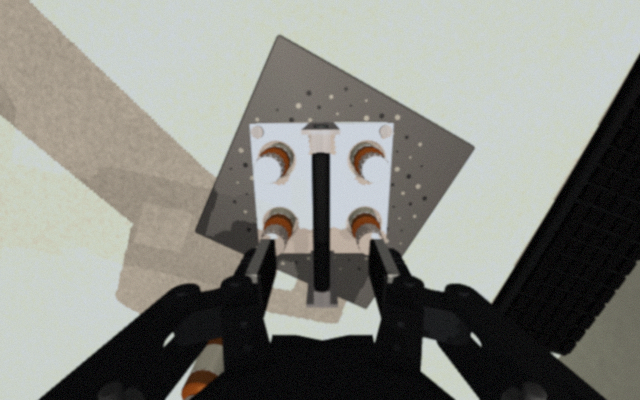

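The bar lies at column 321, midway between the fingers at 262 and 380, and all four vials are seated. I now descend and grip.

```bash
python3 -m handwheel '[0,0.02,0.4,0,0,0,0.6, 0,0,0.5,0,0,0,0.6, 0,0,0.4,0,0,0,0.6, 0,0,0.18,0,0,0,0.6, 0,0,0,0,0,0,0.6]'|tail -1;python3 -m handwheel '[0,0,0,0,0,0,0.6, 0,0,0,0,0,0,0.6]'|tail -1; python3 go.py .5143 .0963 .142 21.9; python3 -m handwheel '[0,0,0,0,0,0,0.3, 0,0,0,0,0,0,0.25, 0,0,0,0,0,0,0.2, 0,0,0,0,0,0,0.15, 0,0,0,0,0,0,0.1]'|tail -1; python3 -m handwheel '[0,0,0,0,0,0,0, 0,0,0,0,0,0,0, 0,0,0,0,0,0,0, 0,0,0,0,0,0,0]'|tail -1;python3 go.py .5143 .0963 .242 21.9
```

```text
grasp_force: 0.0
grasp_force: 0.0
t 11.52 pos [0.5157 0.0958 0.1445] F [ 0.52 -0.18  0.55] w 0.602 g 0.0 j6 -0.41
shift now-axes [ 0.02 -0.03  0.06] shift goal-axes [ 0.02 -0.03  0.06] turn [ 0.02  0.01 -0.05]
grasp_force: 58.8
grasp_force: 58.9
t 12.27 pos [0.5133 0.0957 0.1435] F [-4.4  -3.6   5.91] w 0.129 g 58.9 j6 -0.41
shift now-axes [ 0.01  0.02 -2.46] shift goal-axes [ 0.01  0.03 -2.46] turn [-0.02  0.   -0.03]
```

```bash
python3 -m handwheel '[0,0,-0.05,0,0,0,0, 0,0,-0.1,0,0,0,0, 0,0,-0.15,0,0,0,0, 0,0,-0.2,0,0,0,0, 0,0,-0.25,0,0,0,0]'|tail -1; python3 go.py .5143 .0963 .242 21.9; python3 -m handwheel '[0,0,-0.3,0,0,0,0, 0,0,-0.3,0,0,0,0, 0,0,-0.3,0,0,0,0, 0,0,-0.3,0,0,0,0, 0,0,-0.25,0,0,0,0]'|tail -1;  python3 -m handwheel '[0,0,-0.15,0,0,0,0, 0,0,-0.1,0,0,0,0, 0,0,-0.05,0,0,0,0, 0,0,0,0,0,0,0, 0,0,0,0,0,0,0]'|tail -1; python3 -m handwheel '[0,0,0,0,0,0,0, 0,0,0,0,0,0,0, 0,0,0,0,0,0,0, 0,0,0,0,0,0,0, 0,0,0,0,0,0,0]'|tail -1; python3 go.py .5143 .0963 .242 21.9
python3 - <<'E'
from fit import *
o=robot.get_obs();print(o["wrist_torque"],o["qd"])
p=imaging.get_image("scene"); W=pts(p)
cv2.imwrite("pics/end.png",cv2.resize(cv2.cvtColor(p["img"][100:280,240:460],cv2.COLOR_RGB2BGR),(733,600)))
p=imaging.get_image("wrist"); W=pts(p,wristT(p,o))
m=(np.hypot(W[...,0]-.514,W[...,1]-.097)<.08)&(W[...,2]>.15)&(W[...,2]<.175)&(p["img"].min(-1)>130)
P=W[m]; c,res,_,_=np.linalg.lstsq(np.c_[P[:,:2]-P[:,:2].mean(0),np.ones(len(P))],P[:,2],rcond=None); print(len(P),c)
E
```

```text
grasp_force: 58.5
t 12.68 pos [0.5144 0.0962 0.1734] F [ 0.72  0.17 -5.99] w 0.128 g 58.5 j6 -0.41
shift now-axes [ 0.   -0.   -1.72] shift goal-axes [ 0.   -0.   -1.72] turn [-0.01 -0.01 -0.04]
grasp_force: 58.5
grasp_force: 58.5
grasp_force: 58.5
t 13.93 pos [0.5146 0.0961 0.243 ] F [ 0.13  0.6  -5.32] w 0.125 g 58.5 j6 -0.41
shift now-axes [ 0.01 -0.    0.03] shift goal-axes [ 0.01 -0.    0.03] turn [-0.   -0.   -0.04]
[ 0.04143277  0.00838287 -0.04662016] [-0.00033464 -0.0022218  -0.00105389 -0.00126498  0.00198999 -0.00741464]
11187 [ 0.00070061 -0.000252    0.16346565]
```

View pics/end.png

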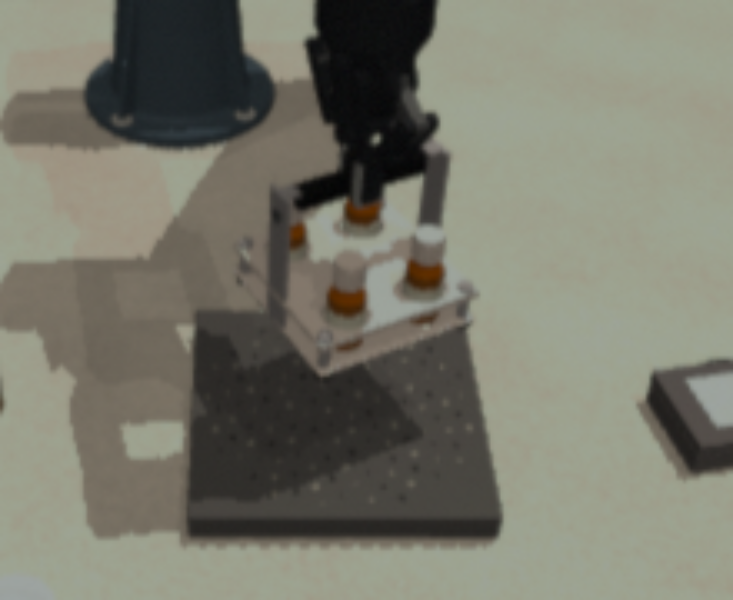

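The carrier hangs level (plate slope below 0.001, top at 163 mm), with the vials seated at (347,285), (427,258), (362,210) and (295,235), and it is clear of the slab.

```bash
python3 -m handwheel '[0,0,0,0,0,0,0, 0,0,0,0,0,0,0, 0,0,0,0,0,0,0]'|tail -1; python3 -c "from bench import robot; print(robot.sign_off())"
```

```text
grasp_force: 58.5
the job is handed in; nothing more can be done
None
```

The job is handed in: the vial stands in the empty place, and the carrier is held by its handle, steady and level, about 100 mm above the slab with all four vials in it; sign-off gave no verdict.

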